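# Seat the mask cover on the laser-marking fixture

## Robot

A 6-joint arm with a two-finger parallel gripper is mounted at the origin on the work surface. World frame = base frame: x ahead of the robot, y to its left, z up, the work surface at z = 0. Lengths are in m, angles in rad, forces in N, time in s.
With the tool pointing down it reaches from about 0.25 to 0.775 m from the base axis. Payload 4 kg.
Tool frame: the origin (TCP) lies at the centre of the arm's flange, where the gripper is bolted on; the fingertips stand 173 mm ahead of it and the grasp point (between the pads) lies 155 mm ahead of it; z points along the fingers, y is the line along which they close (so a half turn about z gives the same grasp; the last joint's range is limited). The gripper opens to 85 mm and grips with 20 to 120 N. Pads are 22 mm wide; open, the fingers measure 114 mm over their backs; the gripper's body (76 mm by 85 mm) begins 54 mm behind the grasp point. The pads swing forward as they close: fully open they stand 13 mm farther back than shut.
Start: joints at [1.047, 0.087, 1.371, -0, 1.684, -0.103], TCP at [0.225, 0.502, 0.405] pointing down, gripper open.
Joint ranges: [-3.1, 3.1], [-0.76, 2.03], [0.27, 2.55], [-1.08, 4.22], [0.17, 2.65], [-2.57, 2.57]. Speed limits (rad/s): [2.79, 2.79, 3.14, 3.14, 3.14, 3.14].

## Interface

Orientations are given as [roll, pitch, yaw] about the fixed x, y, z axes, in that order (R = Rz(yaw) Ry(pitch) Rx(roll)).
In Python, from bench import r gives the robot as it stands.
- The arm moves only by the tool step_arm, never from a script. Its argument "plan" is one flat list of numbers, 7 for each row, row after row: the shift along the world's x, y, z in mm, then the turn, a rotation vector about the world's x, y, z in rad, then the finger opening in mm, from 0 to 85.4. A call has 1 to 20 rows; each row shifts and turns the commanded pose from where the row before left it; what a row does not reach is not made up. A row lasts 1/12 s, in which the tool goes at most 41.7 mm and 7.16 degrees, less where a joint would pass 70% of its speed; a pose out of reach is approached as far as the arm can. A call is refused whole if a number of a shift passes 41.7 or a number of a turn 0.125, either way. A call with a gripper value outside its range is refused whole. The fingers move at their own pace and stop on an object; "force" is the grip in N (left out, the last holds). Time passes only in rows, so rows that do not move let the fingers close. It gives the time, the measured TCP pose, the force and the opening at its end, in the units of the state.
- r.get_state(): the state, without advancing time (a new reading comes with each control period).
- r.snapshot(name): name is "scene" or "top" or "wrist"; returns a dict with "frame" (420x560x3 uint8, red, green, blue), "depth" (420x560 float32, m along the optical axis (not along the pixel's ray), 0 where there is no reading), "vertical_fov" (degrees; the focal length in pixels is half the picture's height over the tangent of half this angle, whatever the lens; pixels are square), "cx", "cy" (the principal point, pixels), "T" (4x4, takes a point from camera to world coordinates). Camera axes: x right, y down, z forward; pixel columns grow to the right and rows downward; lengths in m; the calibration is good to about 2 mm. The wrist camera is an equidistant fisheye: a pixel r from the principal point sees the ray r / f radians off the axis. A picture is of the moment at which its call begins.
- r.job_done(): hands the job in, once; it reports no verdict.
Trained networks look in the newest picture that a camera, given by its name, has taken for a name from the list of things; names that differ only in an ending like _2 or _b are one class to them, and where a whole thing is asked for, a point or a joint stands for the part that bears it (a point fixed in the world has none). Each returns a list of dicts, best first, with "confidence" (0 to 1); they miss things now and then, are a little off and sometimes report something else, mostly with a low value. They report only what shows in the picture. A call takes as long as a camera call. They do not tell look-alikes from the thing itself.
- r.spot_in(camera, label): "box" ([left, top, width, height] in pixels, round what is visible of it).
- r.regions_of(camera, label): "region" (420x560 bool, what is visible of it) and "box" ([left, top, width, height] in pixels, round what is visible of it).
- r.spot_point(camera, label): "position" ([column, row] in pixels: a listed point, or the origin of a listed thing).
The state is a dict: "clock": time; "q": joint angles; "qd": joint speeds; "joint_efforts": joint torques, N m; "eef_pos": TCP position; "orientation": TCP orientation; "ft_force": force on the tool from outside, world axes, zero at the start; "moment": the same for the moment, N m; "width": finger opening in m.
Only numpy, scipy, OpenCV 4.12 (cv2) and the standard library are available. Lean on these libraries where they do the work, as an engineer would, in place of code of your own. Each camera call takes 0.05 s, during which the arm holds its last target. There are 200 camera calls.

## Task

Pick up the orange mask cover by its black bridge handle and lay it squarely over the black marking fixture, sliding it along the fixture's slot until the blind hole under it finds the brass locating pin and it drops flat onto the two white sprung rails. Then press it down until the rails are fully home, and finish while still gripping the handle and holding the cover pressed down for the laser. Leave the other things on the bench where they are.

Things in the scene. Friction and masses are not known exactly. Their poses are not given: they have to be found in the camera images.
- cover: Loose orange mask cover, about 0.3 kg, flat on the bench: plate 164 (x) by 100 (y) by 6 mm with two windows 48 x 56 mm at x = -44 and +44 mm. Origin: centre of its underside, z up. There a blind round hole, 13 mm across, 20 mm deep, opens downward inside a black boss (30 x 34 mm, top 22 mm above the origin). Balanced about its middle; the same after a half turn.
- handle (a point): Centre of the bar of the cover's black bridge handle, 52 mm above the cover's origin. Square bar 14 (x) by 92 (y) by 14 mm along the cover's y, on feet 10 mm wide at y = -41 and +41 mm; between the feet it is clear from 22 to 45 mm above the cover's origin. Axes as the cover's.
- fixture: Marking fixture bolted to the bench: black base 180 (x) by 130 (y) by 16 mm, origin at the centre of its underside, z up. Pink cases sit in it at x = -44 and +44 mm (tops at 22 mm). With the cover square (x axes parallel, either way round) its origin is 40 mm above the fixture's when resting on the pin's tip, 30 mm when dropped on the rails, 24 mm when fully pressed.
- slot (a point): Middle of the fixture's slot, on the base's top, 16 mm above the fixture's origin; axes as the fixture's. Slot along y at x = 0. In it stands the brass locating pin, 10 mm across, cone tip 4.5 mm high with a 4 mm flat, 24 mm above this point. It is set anywhere from y = -15 to +15 mm; the setting is not reported: see it, or feel for it by sliding the cover along y.
- rails (a joint): Travel of the fixture's two white sprung rails (joined; each 12 by 100 mm along y, at x = -78 and +78 mm, tops 30 mm above the fixture's origin when up): 0 = up, 0.006 m = fully down on the stop. The spring starts at 6 N, so the cover's weight alone does not sink them, and takes 12 N, the cover's weight included, at the stop.
- case_a: Bystander: loose pink case 70 x 46 x 30 mm, origin under its centre.
- case_b: Bystander: loose pink case 70 x 46 x 30 mm, origin under its centre.
- tape: Bystander: yellow tape core lying flat, 90 mm across, 24 mm high.
- bottle: Bystander: white bottle with a red cap, 56 mm across, 140 mm tall, origin under its centre.
- driver: Bystander: blue-handled screwdriver lying on the bench beyond the work.
- scanner: Bystander: black and grey hand scanner lying on the bench, about 170 x 50 x 35 mm.
There are look-alikes about, which are no part of the job. There is more than one size of the fixture; the one meant has the size given above.

How it is judged:
By the outcome, as a careful person would: the job done as asked, in the order asked, and still so for the second after the job is handed in, while the arm keeps its last pose, push and grip.
It also fails if it takes over 51 s, if anything falls off the work surface, if the arm or the gripper's body presses on something with over 40 N, if the wrist force passes 120 N, or if a joint passes its speed limit or range.

## Working session

There is one attempt and no reset: what is moved stays moved. The work goes in short steps, Python scripts to look and compute and a tool call to move; the robot and the scene stay as the last step left them, time stands still between calls to the robot, and variables do not carry over. Pictures are saved under pics/ and viewed, on a budget of 10 in all, crops included, one or two more only if the job needs it, and the job is handed in when it is done.

Besides the shell and the picture viewer there is one more tool, called after "Emit:" by a JSON object that holds its "api" and its "payload". step_arm: Moves the arm, as the interface text tells. Its arguments: {"type":"object","properties":{"plan":{"type":"array"},"force":{"type":"number"}},"required":["plan"]}

```bash
mkdir -p pics; ls
cat > h.py <<'E'
import numpy as np, cv2, pickle
from bench import r
def cloud(s):
    d=s["depth"];f=210/np.tan(np.radians(s["vertical_fov"])/2)
    v,u=np.mgrid[0:420,0:560]
    P=np.stack([(u-s["cx"])/f*d,(v-s["cy"])/f*d,d],-1)
    T=np.array(s["T"]);return P@T[:3,:3].T+T[:3,3]
def save(n,im): cv2.imwrite("pics/"+n,im[...,::-1])
E
python3 - <<'E'
from h import *
ims=[]
for c in("top","scene"):
    s=r.snapshot(c);pickle.dump(s,open(c+".pkl","wb"));save(c+".png",s["frame"])
    P=cloud(s)
    print(c,np.round(s["T"],3).tolist(),s["vertical_fov"])
    for l in("cover","handle","fixture","slot","scanner","tape"):
        for p in r.spot_point(c,l):
            u,v=[int(round(x)) for x in p["position"]]
            print(l,u,v,round(p["confidence"],2),P[min(v,419),min(u,559)].round(3) if 0<=u<560 and 0<=v<420 else '')
print(r.get_state())
E
```

```text
pics
top [[0.024, -0.996, 0.087, 0.435], [-1.0, -0.024, -0.005, -0.006], [0.007, -0.087, -0.996, 1.516], [0.0, 0.0, 0.0, 1.0]] 44.82878628124626
cover 201 209 0.97 [0.551 0.211 0.053]
cover 442 237 0.29 [ 0.487 -0.489  0.039]
handle 198 206 0.75 [0.559 0.219 0.055]
fixture 346 224 0.9 [ 0.519 -0.21   0.036]
fixture 366 301 0.9 [ 0.296 -0.275  0.01 ]
slot 344 225 0.76 [ 0.515 -0.203  0.046]
slot 201 208 0.68 [0.554 0.211 0.052]
slot 372 302 0.62 [ 0.294 -0.291  0.017]
scanner 443 236 0.82 [ 0.49  -0.492  0.038]
tape 260 141 0.78 [0.765 0.048 0.003]
scene [[-0.699, 0.524, -0.487, 1.02], [0.715, 0.517, -0.471, 0.473], [0.005, -0.677, -0.736, 0.831], [0.0, 0.0, 0.0, 1.0]] 55.898798889997565
cover 346 288 0.69 [0.564 0.233 0.019]
cover 297 223 0.21 [0.503 0.017 0.027]
handle 344 276 0.92 [0.564 0.221 0.057]
fixture 273 147 0.84 [ 0.315 -0.266  0.019]
fixture 238 192 0.83 [ 0.529 -0.194  0.014]
slot 273 144 0.98 [ 0.296 -0.286  0.009]
slot 237 188 0.64 [ 0.525 -0.203  0.021]
scanner 188 142 0.77 [ 0.495 -0.482  0.02 ]
tape 232 303 0.68 [ 0.772  0.062 -0.001]
{'clock': 0.7, 'q': array([ 1.04688675e+00,  8.71486641e-02,  1.37065465e+00, -1.27450621e-05,
        1.68360154e+00, -1.03054532e-01]), 'qd': array([-3.82325114e-05,  4.68347278e-05, -5.21708908e-04, -6.72102010e-04,
       -1.89321616e-03, -1.94454763e-03]), 'joint_efforts': array([-1.10116554e-03, -3.51590931e+01, -3.13376212e+01, -2.93791982e-04,
        3.47054529e-04,  7.33729184e-07]), 'eef_pos': array([0.2246785 , 0.50201068, 0.404792  ]), 'orientation': array([3.14140715e+00, 3.19167380e-05, 2.72073617e+00]), 'ft_force': array([ 0.48648356,  0.35036313, -0.21171477]), 'moment': array([ 0.01831308,  0.01360318, -0.03538989]), 'width': 0.08501224877061717}
```

Run:
```python
from h import *
s=pickle.load(open("top.pkl","rb"))
save("topbig.png",cv2.resize(s["frame"][100:370,120:480],None,fx=2.2,fy=2.2,interpolation=cv2.INTER_CUBIC))
```

```text
(no output)
```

View pics/topbig.png

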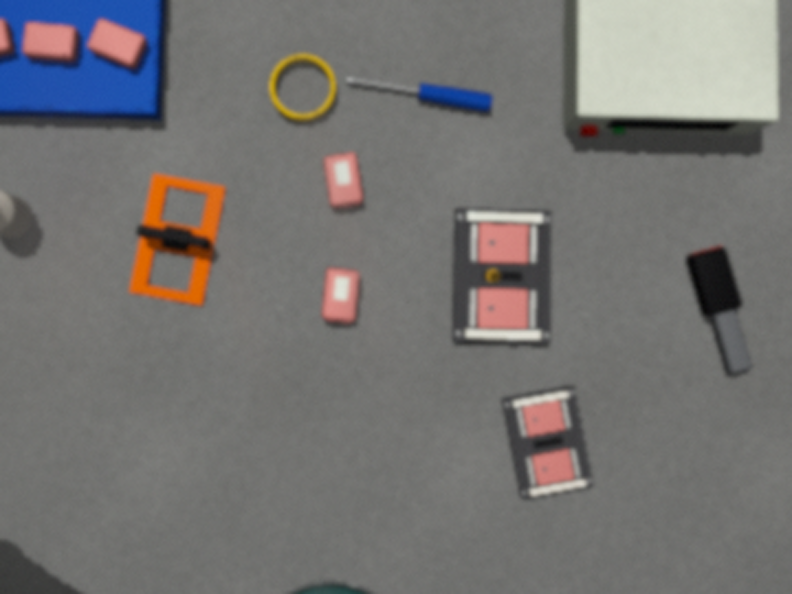

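View pics/scene.png

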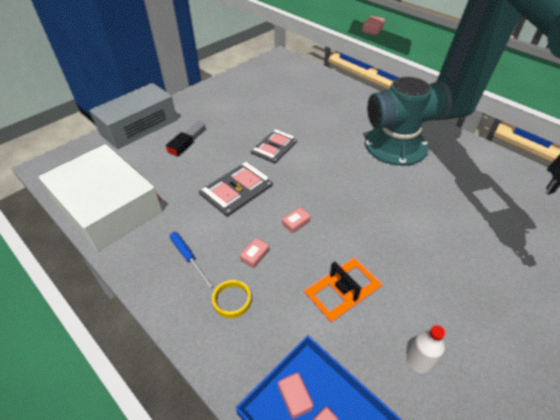

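Candidates, in topbig crop pixels: the large fixture at (502,275), which has a brass pin at about (492,275), and the small one at (547,441), which has no brass pin. The large one's 136×96 px fits 180×130 mm against the cover's 164 mm, which spans about 117 px. The cover is at (178,238) and its handle bar runs roughly left-right. Next I'll measure both and make a confirming crop.

```bash
cat >> h.py <<'E'
def plane(s,uv,z):
    uv=np.atleast_2d(uv).astype(float);f=210/np.tan(np.radians(s["vertical_fov"])/2);T=np.array(s["T"])
    d=np.c_[(uv[:,0]-s["cx"])/f,(uv[:,1]-s["cy"])/f,np.ones(len(uv))]@T[:3,:3].T
    return T[:3,3]+d*((z-T[2,3])/d[:,2])[:,None]
def rect(s,mask,z):
    "min-area rect of a mask lying on the plane z: centre, sizes mm, long-axis angle deg"
    v,u=np.nonzero(mask);p=plane(s,np.c_[u,v],z)[:,:2]
    c,sz,a=cv2.minAreaRect((p*1000).astype(np.float32))
    return np.round(c,1),np.round(sz,1),round(a if sz[0]>sz[1] else a-90,2)
E
python3 - <<'E'
from h import *
s=pickle.load(open("top.pkl","rb"));im=s["frame"];h=cv2.cvtColor(im,cv2.COLOR_RGB2HSV)
H,S,V=[h[...,i].astype(int) for i in range(3)]
o=(H<14)&(H>4)&(S>190)&(V>120)
n,L,st,_=cv2.connectedComponentsWithStats(o.astype(np.uint8))
for i in range(1,n):
    if st[i,4]>30: print("orange",st[i],rect(s,L==i,.006))
w=(S<50)&(V>165)
n,L,st,_=cv2.connectedComponentsWithStats(w.astype(np.uint8))
for i in range(1,n):
    if 30<st[i,4]<1000 and st[i,0]>300: print("white",st[i],rect(s,L==i,.03))
b=(H>14)&(H<28)&(S>130)&(V>80)
n,L,st,c=cv2.connectedComponentsWithStats(b.astype(np.uint8))
for i in range(1,n):
    if st[i,0]>300 : print("brass",st[i],c[i].round(1),plane(s,c[i],.038))
k=(V<80); k[:,:300]=0
n,L,st,_=cv2.connectedComponentsWithStats(k.astype(np.uint8))
for i in range(1,n):
    if st[i,4]>300: print("dark",st[i],rect(s,L==i,.016))
save("fx.png",cv2.resize(im[180:340,320:400],None,fx=3.7,fy=3.7,interpolation=cv2.INTER_CUBIC))
E
```

```text
orange [ 37 175  13  13  32] (array([630.1, 694.9]), array([30.5, 38.5]), -20.92)
orange [186 180  36  30 309] (array([599.2, 213. ]), array([97.1, 73.3]), 80.04)
orange [180 208  36  30 203] (array([513. , 226.5]), array([98. , 73.2]), 80.1)
white [332 196  35   5 139] (array([ 595.6, -218.9]), array([ 11.8, 100. ]), -88.6)
white [332 249  34   5 131] (array([ 439.4, -219.2]), array([96.2, 11.5]), 89.17)
white [354 278  24   7  77] (array([ 355. , -269.6]), array([ 9. , 68.9]), -78.48)
white [361 318  25   7  78] (array([ 241.5, -292.2]), array([ 8.9, 70.2]), -77.61)
brass [340 222   7   6  30] [343.2 224.5] [[ 0.51674462 -0.20166993  0.038     ]]
dark [ 300   53  260  122 9427] (array([ 870.4, -457.3]), array([789.2, 356.7]), 88.62)
dark [ 377  152   89   19 1296] (array([ 711.5, -434.7]), array([263.7,  48.2]), 89.13)
dark [ 489  174   45   95 1563] (array([ 524.1, -667.3]), array([289.9, 120.5]), 19.57)
dark [326 200  16  50 384] (array([ 517.5, -176. ]), array([144.7,  44.3]), 0.9)
dark [343 202  27  48 422] (array([ 516.9, -242.5]), array([138.9,  76.8]), 0.48)
dark [432 213  28  58 676] (array([ 475.3, -514.6]), array([170.3,  58.4]), 16.38)
dark [349 281  39  42 452] (array([ 296.6, -280.8]), array([105.8,  95.8]), 11.83)
dark [ 543  289   17  131 2042] (array([ 159.3, -811.9]), array([ 46.9, 370.4]), -1.22)
```

View pics/fx.png

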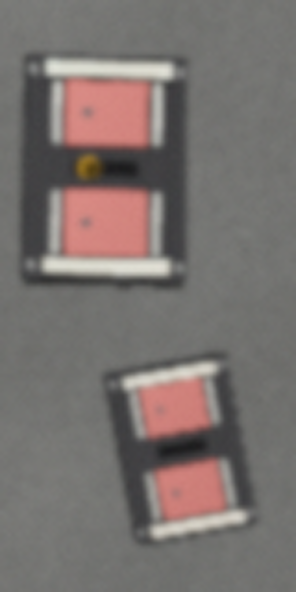

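This confirms the large fixture: its rails are 100 mm long and 156 mm apart, with a brass pin in the slot. Its centre is about (0.5175, -0.219) and it is nearly square to the world. The cover is at about (0.556, 0.220) with its x axis at about -9.5°. I'll move above the cover.

Emit:
{"api": "step_arm", "payload": {"plan": [23.7,-20.1,0,0,0,-0.094,85,23.7,-20.1,0,0,0,-0.094,85,23.7,-20.1,0,0,0,-0.094,85,23.7,-20.1,0,0,0,-0.094,85,23.7,-20.1,0,0,0,-0.094,85,23.7,-20.1,0,0,0,-0.094,85,23.7,-20.1,0,0,0,-0.094,85,23.7,-20.1,0,0,0,-0.094,85,23.7,-20.1,0,0,0,-0.094,85,23.7,-20.1,0,0,0,-0.094,85,23.7,-20.1,0,0,0,-0.094,85,23.7,-20.1,0,0,0,-0.094,85,23.7,-20.1,0,0,0,-0.094,85,23.7,-20.1,0,0,0,-0.094,85,0,0,0,0,0,0,85,0,0,0,0,0,0,85]}}

```text
clock: 2.03
eef_pos: [0.5575, 0.2194, 0.4041]
orientation: [-3.141, 0.0, 1.403]
ft_force: [-0.3, 0.7, -0.4]
width: 0.085
```

Run:
```python
from h import *
s=r.snapshot("wrist");pickle.dump(s,open("w1.pkl","wb"));save("w1.png",s["frame"])
print(np.round(s["T"],3).tolist(),s["vertical_fov"],s["cx"],s["cy"])
st=r.get_state();print(st["eef_pos"],st["orientation"],st["clock"],st["q"],st["ft_force"])
```

```text
[[0.986, -0.161, -0.048, 0.569], [-0.168, -0.946, -0.276, 0.29], [-0.001, 0.281, -0.96, 0.373], [0.0, 0.0, 0.0, 1.0]] 65.70646984690485 279.4262596429144 210.98336655961361
[0.55668299 0.22033047 0.40440592] [-3.14055688e+00 -2.25252839e-04  1.40459435e+00] 2.0833 [2.82028049e-01 1.96467845e-01 1.24845235e+00 6.57142882e-04
 1.69750827e+00 4.48312680e-01] [-0.61061471  0.08664198 -0.39420597]
```

View pics/w1.png

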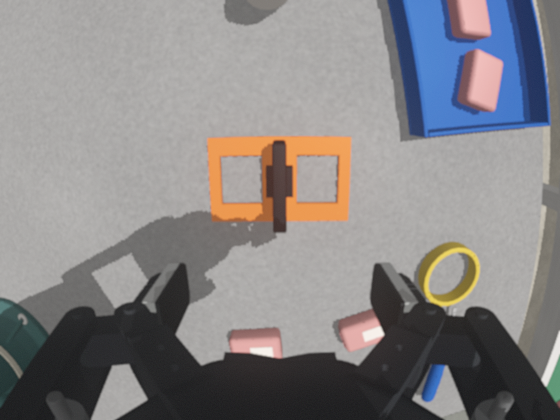

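The wrist view shows the cover at (280,180), square to the image and with its bar vertical. Next I'll measure it accurately with the fisheye model.

```bash
cat >> h.py <<'E'
def fplane(s,uv,z):
    "fisheye pixels onto the plane z"
    uv=np.atleast_2d(uv).astype(float);f=210/np.tan(np.radians(s["vertical_fov"])/2);T=np.array(s["T"])
    a=uv-[s["cx"],s["cy"]];rr=np.linalg.norm(a,axis=1)+1e-9;t=rr/f
    d=np.c_[a/rr[:,None]*np.sin(t)[:,None],np.cos(t)]@T[:3,:3].T
    return T[:3,3]+d*((z-T[2,3])/d[:,2])[:,None]
def frect(s,mask,z):
    v,u=np.nonzero(mask);p=fplane(s,np.c_[u,v],z)[:,:2]
    c,sz,a=cv2.minAreaRect((p*1000).astype(np.float32))
    return np.round(c,1),np.round(sz,1),round(a if sz[0]>sz[1] else a-90,2)
E
python3 - <<'E'
from h import *
s=pickle.load(open("w1.pkl","rb"));im=s["frame"];h=cv2.cvtColor(im,cv2.COLOR_RGB2HSV).astype(int)
H,S,V=h[...,0],h[...,1],h[...,2]
o=(H<20)&(H>6)&(S>150)&(V>100);o[:120]=0;o[240:]=0;o[:,:190]=0;o[:,370:]=0
print("plate",frect(s,o,.006))
k=(V<60);k[:135]=0;k[240:]=0;k[:,:268]=0;k[:,293:]=0
k=cv2.morphologyEx(k.astype(np.uint8),cv2.MORPH_OPEN,np.ones((3,3)))
for a,b in((142,160),(205,228)):
    for v in range(a,b,6):
        u=np.nonzero(k[v,:])[0]; print(v,u.min(),u.max(),fplane(s,[(u.min()+u.max())/2,v],.059).round(4))
E
```

```text
plate (array([556. , 221.8]), array([ 97.8, 161.6]), -9.13)Traceback (most recent call last):
  File "<stdin>", line 10, in <module>
    return umr_minimum(a, axis, None, out, keepdims, initial, where)
ValueError: zero-size array to reduction operation minimum which has no identity
```

Emit:
{"api": "step_arm", "payload": {"plan": [-0.6,1.4,-30,0,0,0.006,85,0,0,-30,0,0,0,85,0,0,-30,0,0,0,85,0,0,-30,0,0,0,85,0,0,-30,0,0,0,85,0,0,-25,0,0,0,85,0,0,-15,0,0,0,85,0,0,-8,0,0,0,85,0,0,0,0,0,0,85,0,0,0,0,0,0,40,0,0,0,0,0,0,20,0,0,0,0,0,0,5,0,0,0,0,0,0,5,0,0,0,0,0,0,5,0,0,0,0,0,0,5,0,0,0,0,0,0,5,0,0,0,0,0,0,5,0,0,0,0,0,0,5], "force": 80}}

```text
clock: 3.58
eef_pos: [0.5563, 0.222, 0.2078]
orientation: [3.14, -0.001, 1.411]
ft_force: [-0.6, 0.5, 5.6]
width: 0.0127
```

Emit:
{"api": "step_arm", "payload": {"plan": [0,0,5,0,0,0,5,0,0,10,0,0,0,5,0,0,20,0,0,0,5,0,0,25,0,0,0,5,0,0,25,0,0,0,5,0,0,15,0,0,0,5,0,0,0,0,0,0,5,0,0,0,0,0,0,5]}}

```text
clock: 4.25
eef_pos: [0.5558, 0.222, 0.307]
orientation: [3.141, -0.0, 1.411]
ft_force: [1.0, 0.2, -4.1]
width: 0.0124
```

Run:
```python
from h import *
st=r.get_state();print(st["eef_pos"],st["orientation"],st["width"],st["ft_force"],st["moment"])
from scipy.optimize import minimize
A=[]
for c in("top","scene"):
    fr=[];
    for _ in range(3): s=r.snapshot(c);fr.append(s["frame"].astype(float))
    g=np.mean(fr,0);pickle.dump((s,g),open(c+"_avg.pkl","wb"))
    sat=g.max(2)-g.min(2);b=np.clip(g.min(2)-60,0,None)   # white-ness
    # weighted rail lines: for each rail gather whiteness weighted points near expected place
    v,u=np.mgrid[0:420,0:560];P=plane(s,np.c_[u.ravel(),v.ravel()],.030)[:,:2]
    w=np.clip(g.min(2)-110,0,60).ravel()
    for x0 in(.5955,.4395):
        m=(abs(P[:,0]-x0)<.013)&(abs(P[:,1]+.219)<.056)
        W=w*m;cen=(P*W[:,None]).sum(0)/W.sum()
        m2=m&(abs(P[:,1]+.219)<.043);W=w*m2;k=np.polyfit(P[m2,1],P[m2,0],1,w=np.sqrt(W[m2]))[0]
        print(c,x0,cen.round(4),"angle",np.degrees(-np.arctan(k)).round(2),m.sum())
    br=np.clip(g[...,0]-g[...,2]-40,0,None)*(g[...,1]-g[...,2]>25)
    Q=plane(s,np.c_[u.ravel(),v.ravel()],.036)[:,:2]
    m=(abs(Q[:,0]-.5175)<.015)&(abs(Q[:,1]+.210)<.03);W=br.ravel()*m;print("pin",(Q*W[:,None]).sum(0)/W.sum())
```

```text
[0.55578933 0.22202133 0.30704211] [ 3.14090803e+00 -3.50950696e-04  1.41083229e+00] 0.012364919323367094 [ 0.95815553  0.20090933 -4.14621782] [-0.04601501 -0.00778371 -0.00353701]
top 0.5955 [ 0.5945 -0.2184] angle -0.03 341
top 0.4395 [ 0.4406 -0.2191] angle -0.74 341
pin [ 0.51712294 -0.20133988]
scene 0.5955 [ 0.5955 -0.2165] angle 0.78 260
scene 0.4395 [ 0.4396 -0.2178] angle -0.17 213
pin [ 0.52627957 -0.19185055]
```

Emit:
{"api": "step_arm", "payload": {"plan": [-2.4,-15,0,0,0,0.0104,5,-2.4,-27.5,0,0,0,0.0104,5,-2.4,-27.5,0,0,0,0.0104,5,-2.4,-27.5,0,0,0,0.0104,5,-2.4,-30,0,0,0,0.0104,5,-2.4,-30,0,0,0,0.0104,5,-2.4,-30,0,0,0,0.0104,5,-2.4,-30,0,0,0,0.0104,5,-2.4,-30,0,0,0,0.0104,5,-2.4,-30,0,0,0,0.0104,5,-2.4,-30,0,0,0,0.0104,5,-2.4,-30,0,0,0,0.0104,5,-2.4,-30,0,0,0,0.0104,5,-2.4,-30,0,0,0,0.0104,5,-2.4,-27.5,0,0,0,0.0104,5,-2.4,-16,0,0,0,0.0104,5,0,0,0,0,0,0,5,0,0,0,0,0,0,5]}}

```text
clock: 6.05
eef_pos: [0.5171, -0.2197, 0.3059]
orientation: [-3.14, -0.001, 1.575]
ft_force: [0.4, 1.3, -3.3]
width: 0.0125
```

Run:
```python
from h import *
st=r.get_state();print(st["eef_pos"],st["orientation"],st["width"],st["ft_force"],st["moment"])
s=r.snapshot("scene");t=r.snapshot("wrist");pickle.dump(t,open("w2.pkl","wb"))
a=cv2.resize(s["frame"][100:250,170:320],(400,400),interpolation=cv2.INTER_CUBIC)
b=cv2.resize(t["frame"][60:340,140:420],(400,400),interpolation=cv2.INTER_CUBIC)
save("ab.png",np.hstack([a,b]))
im=t["frame"];h=cv2.cvtColor(im,cv2.COLOR_RGB2HSV).astype(int)
H,S,V=h[...,0],h[...,1],h[...,2]
o=(H<20)&(H>6)&(S>150)&(V>100)
n,L,q,_=cv2.connectedComponentsWithStats(o.astype(np.uint8))
for i in range(1,n):
    if q[i,4]>500: print(q[i],frect(t,L==i,st["eef_pos"][2]-.155-.052+.006))
```

```text
[ 0.51714096 -0.2197425   0.3058913 ] [-3.14047691e+00 -1.40365244e-03  1.57500305e+00] 0.012481505841093461 [ 0.43201772  1.34701498 -3.319992  ] [-0.01075043 -0.0659535  -0.02308645]
[  136   160   287   147 15341] (array([ 515.9, -214.9]), array([162. ,  92.5]), 0.32)
```

View pics/ab.png

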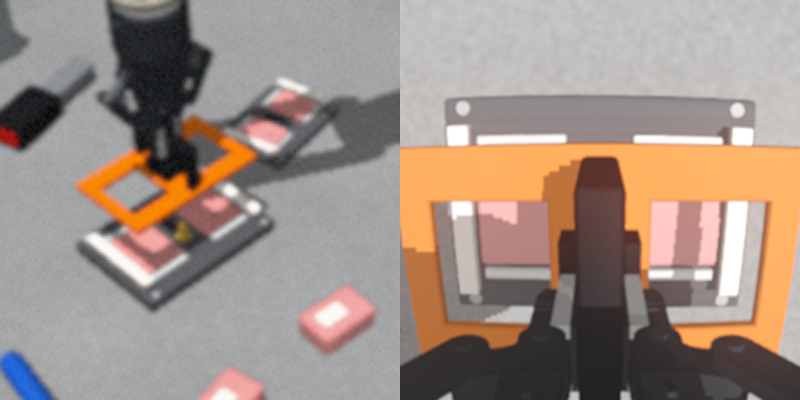

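The cover is held level over the fixture. In the left half, the pin shows at (183,232), towards the +y end. In the right half, the fixture's corner screws at (463,107) and (738,110) are symmetric about the handle at 600. I'll check x and angle from those screws.

Run:
```python
from h import *
t=pickle.load(open("w2.pkl","rb"))
p=fplane(t,[[140+63*.7,60+107*.7],[140+338*.7,60+110*.7]],.016)
print(p,p.mean(0),np.degrees(np.arctan2(*(p[1]-p[0])[[1,0]])))
g=t["frame"].min(2).astype(int)
# rail sections through the windows: bright runs on some rows
for v in(205,215,225,235,245):
    row=g[v];
    for a,b in((165,205),(350,385)):
        W=np.clip(row[a:b]-165,0,None).astype(float)
        if W.sum()>0: print(v,a,(fplane(t,[a+(W*np.arange(b-a)).sum()/W.sum(),v],.03)[0]*1000).round(1),end=' ')
    print()
```

```text
[[ 0.43834242 -0.15840713  0.016     ]
 [ 0.59511998 -0.15926126  0.016     ]] [ 0.5167312  -0.15883419  0.016     ] -0.31214728174726325
205 165 [ 440.8 -213.8   30. ] 205 350 [ 590.1 -213.    30. ] 
215 165 [ 438.2 -222.2   30. ] 215 350 [ 590.  -221.4   30. ] 
225 165 [ 438.4 -230.8   30. ] 225 350 [ 591.1 -229.9   30. ] 
235 165 [ 438.4 -239.5   30. ] 235 350 [ 591.2 -238.7   30. ] 
245 165 [ 438.4 -248.5   30. ] 245 350 [ 594.6 -247.6   30. ]
```

Emit:
{"api": "step_arm", "payload": {"plan": [0,0,-20,0,0,0,5,0,0,-20,0,0,0,5,0,0,-10,0,0,0,5,0,0,-4,0,0,0,5,0,0,0,0,0,0,5,0,0,0,0,0,0,5]}}

```text
clock: 6.65
eef_pos: [0.5178, -0.2186, 0.2534]
orientation: [3.141, 0.0, 1.578]
ft_force: [-0.4, 0.1, -3.7]
width: 0.0124
```

Angle estimates run from -0.3° to +0.5°, so I'll aim for about 0° and x = 517. Next I'll lower the cover gently onto the pin.

Emit:
{"api": "step_arm", "payload": {"plan": [-0.5,0,-1.5,0,0,-0.005,5,0,0,-1.5,0,0,0,5,0,0,-1,0,0,0,5,0,0,-1,0,0,0,5,0,0,-0.5,0,0,0,5,0,0,0,0,0,0,5,0,0,0,0,0,0,5]}}

```text
clock: 7.23
eef_pos: [0.5171, -0.2191, 0.2477]
orientation: [3.141, 0.0, 1.572]
ft_force: [-0.4, 0.1, -2.7]
width: 0.0129
```

Emit:
{"api": "step_arm", "payload": {"plan": [0,0,-0.5,0,0,0,5,0,0,0,0,0,0,5,0,0,0,0,0,0,5]}}

```text
clock: 7.48
eef_pos: [0.5171, -0.2192, 0.2475]
orientation: [3.141, 0.001, 1.572]
ft_force: [-0.9, -0.9, 1.1]
width: 0.0128
```

Emit:
{"api": "step_arm", "payload": {"plan": [0,0,-0.5,0,0,0,5,0,0,0,0,0,0,5,0,0,0,0,0,0,5]}}

```text
clock: 7.73
eef_pos: [0.5172, -0.2192, 0.2473]
orientation: [3.14, 0.001, 1.572]
ft_force: [-1.1, 0.7, 5.9]
width: 0.0126
```

Contact at z = 0.2475, on the pin tip. I'll ease off slightly and slide in +y.

Emit:
{"api": "step_arm", "payload": {"plan": [0,1,0.3,0,0,0,5,0,1,0,0,0,0,5,0,1,0,0,0,0,5,0,1,0,0,0,0,5,0,1,0,0,0,0,5,0,1,0,0,0,0,5,0,1,0,0,0,0,5,0,1,0,0,0,0,5,0,1,0,0,0,0,5,0,0,0,0,0,0,5]}}

```text
clock: 8.57
eef_pos: [0.5175, -0.2104, 0.2473]
orientation: [3.139, 0.002, 1.572]
ft_force: [0.1, -4.6, 4.5]
width: 0.0125
```

Emit:
{"api": "step_arm", "payload": {"plan": [0,1,0,0,0,0,5,0,1,0,0,0,0,5,0,1,0,0,0,0,5,0,0,0,0,0,0,5]}}

```text
clock: 8.9
eef_pos: [0.5162, -0.2055, 0.244]
orientation: [-3.137, -0.005, 1.573]
ft_force: [-1.1, 0.6, -4.4]
width: 0.0127
```

The force fell back to the cover's weight and z dropped, so the hole has been found. I'll let it settle and then lower.

Emit:
{"api": "step_arm", "payload": {"plan": [0,0,0,0,0,0,5,0,0,0,0,0,0,5]}}

```text
clock: 9.07
eef_pos: [0.5163, -0.206, 0.2443]
orientation: [-3.138, -0.003, 1.573]
ft_force: [-0.5, 0.2, -3.9]
width: 0.0128
```

Emit:
{"api": "step_arm", "payload": {"plan": [0,1,0,0,0,0,5,0,0,-1,0,0,0,5,0,0,0,0,0,0,5,0,0,0,0,0,0,5]}}

```text
clock: 9.4
eef_pos: [0.5169, -0.2059, 0.2453]
orientation: [-3.141, -0.0, 1.572]
ft_force: [0.1, -0.4, -3.9]
width: 0.0129
```

Emit:
{"api": "step_arm", "payload": {"plan": [0,0,-1,0,0,0,5,0,0,-1,0,0,0,5,0,0,0,0,0,0,5,0,0,0,0,0,0,5]}}

```text
clock: 9.73
eef_pos: [0.517, -0.2059, 0.2435]
orientation: [3.141, -0.0, 1.572]
ft_force: [-0.0, 1.1, -4.0]
width: 0.0128
```

Emit:
{"api": "step_arm", "payload": {"plan": [0,0,-1,0,0,0,5,0,0,0,0,0,0,5,0,0,0,0,0,0,5]}}

```text
clock: 9.98
eef_pos: [0.517, -0.2058, 0.2424]
orientation: [3.142, -0.001, 1.572]
ft_force: [0.2, 1.4, -3.5]
width: 0.0122
```

Emit:
{"api": "step_arm", "payload": {"plan": [0,0.5,-1,0,0,0,5,0,0,-1,0,0,0,5,0,0,0,0,0,0,5,0,0,0,0,0,0,5]}}

```text
clock: 10.32
eef_pos: [0.5169, -0.2055, 0.2403]
orientation: [-3.141, -0.0, 1.572]
ft_force: [-0.1, 0.3, -4.5]
width: 0.0125
```

Emit:
{"api": "step_arm", "payload": {"plan": [0,0,-1,0,0,0,5,0,0,-1,0,0,0,5,0,0,0,0,0,0,5,0,0,0,0,0,0,5]}}

```text
clock: 10.65
eef_pos: [0.5169, -0.2055, 0.2383]
orientation: [-3.141, -0.0, 1.572]
ft_force: [0.0, 0.1, -3.2]
width: 0.0128
```

It descended freely past the tip height, so the pin is in the hole. I'll lower it onto the rails and check.

Emit:
{"api": "step_arm", "payload": {"plan": [0,0,-0.7,0,0,0,5,0,0,0,0,0,0,5,0,0,0,0,0,0,5,0,0,0,0,0,0,5]}}

```text
clock: 10.98
eef_pos: [0.517, -0.2054, 0.2379]
orientation: [3.142, -0.0, 1.572]
ft_force: [0.1, 1.9, -3.8]
width: 0.0127
```

Run:
```python
from h import *
s=r.snapshot("scene");t=r.snapshot("wrist");pickle.dump(t,open("w3.pkl","wb"))
a=cv2.resize(s["frame"][120:240,180:300],(400,400),interpolation=cv2.INTER_CUBIC)
b=cv2.resize(t["frame"][60:340,140:420],(400,400),interpolation=cv2.INTER_CUBIC)
save("cd.png",np.hstack([a,b]));print(r.get_state())
```

```text
{'clock': 11.0833, 'q': array([-4.80238719e-01,  1.93045315e-01,  1.59050995e+00,  8.47100666e-05,
        1.35790141e+00, -4.81659713e-01]), 'qd': array([ 2.60777183e-03, -9.54909720e-05, -8.53814931e-04, -8.31524545e-04,
        4.87668626e-04, -1.17687372e-03]), 'joint_efforts': array([-6.01553712e-01, -3.91177154e+01, -3.06808913e+01, -3.51518802e-01,
       -1.87017582e-01, -6.58384830e-03]), 'eef_pos': array([ 0.51698089, -0.20546971,  0.23789372]), 'orientation': array([ 3.14143380e+00, -1.03911059e-05,  1.57219943e+00]), 'ft_force': array([-4.22247927e-04,  9.66449738e-01, -3.40534539e+00]), 'moment': array([ 0.17288018, -0.02219951, -0.01662915]), 'width': 0.01251953815984494}
```

View pics/cd.png

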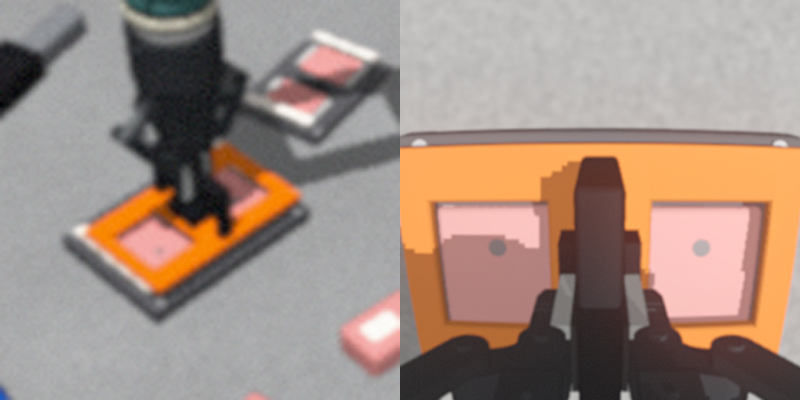

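The cover is square over the fixture, the cases show through both windows, and the pin is in the hole. I'll lower it onto the rails and press.

Emit:
{"api": "step_arm", "payload": {"plan": [0,0,-1,0,0,0,5,0,0,0,0,0,0,5,0,0,0,0,0,0,5,0,0,0,0,0,0,5]}}

```text
clock: 11.42
eef_pos: [0.517, -0.2054, 0.2375]
orientation: [3.141, 0.0, 1.572]
ft_force: [-1.8, 2.7, 2.0]
width: 0.0127
```

Emit:
{"api": "step_arm", "payload": {"plan": [0,0,-1,0,0,0,5,0,0,-1,0,0,0,5,0,0,-1,0,0,0,5,0,0,0,0,0,0,5,0,0,0,0,0,0,5]}}

```text
clock: 11.83
eef_pos: [0.517, -0.2054, 0.2344]
orientation: [3.141, 0.0, 1.572]
ft_force: [-3.3, 3.5, 6.0]
width: 0.0127
```

Emit:
{"api": "step_arm", "payload": {"plan": [0,0,-1,0,0,0,5,0,0,-1,0,0,0,5,0,0,-0.5,0,0,0,5,0,0,0,0,0,0,5,0,0,0,0,0,0,5], "force": 100}}

```text
clock: 12.25
eef_pos: [0.517, -0.2054, 0.2325]
orientation: [3.141, 0.0, 1.572]
ft_force: [-4.3, 4.0, 7.7]
width: 0.0119
```

Emit:
{"api": "step_arm", "payload": {"plan": [-0.3,0.3,-0.5,0,0,0,5,0,0,-0.5,0,0,0,5,0,0,-0.5,0,0,0,5,0,0,0,0,0,0,5,0,0,0,0,0,0,5]}}

```text
clock: 12.67
eef_pos: [0.5169, -0.2053, 0.2318]
orientation: [3.14, 0.001, 1.572]
ft_force: [-5.3, 3.7, 9.5]
width: 0.0118
```

Emit:
{"api": "step_arm", "payload": {"plan": [0,0,-0.5,0,0,0,5,0,0,0,0,0,0,5,0,0,0,0,0,0,5,0,0,0,0,0,0,5]}}

```text
clock: 13.0
eef_pos: [0.5168, -0.2053, 0.2318]
orientation: [3.14, 0.001, 1.572]
ft_force: [-6.4, 3.9, 12.1]
width: 0.0121
```

Emit:
{"api": "step_arm", "payload": {"plan": [0,0,-0.6,0,0,0,5,0,0,0,0,0,0,5,0,0,-0.6,0,0,0,5,0,0,0,0,0,0,5,0,0,0,0,0,0,5,0,0,0,0,0,0,5]}}

```text
clock: 13.5
eef_pos: [0.5169, -0.2052, 0.2318]
orientation: [3.14, 0.001, 1.572]
ft_force: [-7.7, 4.8, 17.3]
width: 0.0122
```

Run:
```python
from h import *
s=r.snapshot("scene");t=r.snapshot("wrist");st=r.get_state()
a=cv2.resize(s["frame"][120:240,180:300],(400,400),interpolation=cv2.INTER_CUBIC)
b=cv2.resize(t["frame"][60:340,140:420],(400,400),interpolation=cv2.INTER_CUBIC)
save("ef.png",np.hstack([a,b]));print(st["eef_pos"],st["orientation"],st["ft_force"],st["moment"],st["width"],st["clock"])
# plate top height from depth, scene+top, orange pixels
for n,q in(("scene",s),("top",r.snapshot("top"))):
    h=cv2.cvtColor(q["frame"],cv2.COLOR_RGB2HSV).astype(int);P=cloud(q)
    o=(h[...,0]<20)&(h[...,0]>4)&(h[...,1]>170)&(h[...,2]>90)&(abs(P[...,0]-.517)<.1)&(abs(P[...,1]+.205)<.07)
    p=P[o];A=np.c_[p[:,:2]-[.517,-.205],np.ones(len(p))];print(n,o.sum(),"median z",np.median(p[:,2]),"plane",np.linalg.lstsq(A,p[:,2],rcond=None)[0].round(4))
```

```text
[ 0.51683794 -0.20524653  0.23176148] [3.13978134e+00 1.20058510e-03 1.57234749e+00] [-8.78005449  4.55065678 15.85125172] [ 0.79247931  1.33146802 -0.03736795] 0.012258035396037521 13.6
scene 718 median z 0.02866987230572987 plane [ 0.0024 -0.0093  0.0289]
top 477 median z 0.02944685164143679 plane [-0.0432  0.1928  0.0306]
```

View pics/ef.png

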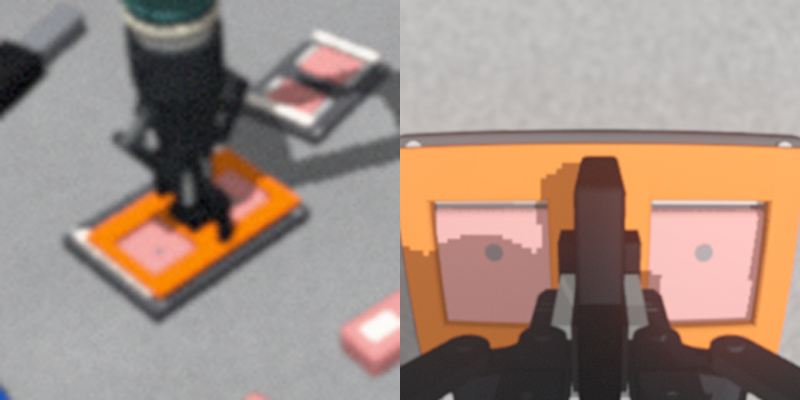

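The last picture shows the cover seated and level with the plate top at about 29 mm (30 mm expected when home). z holds at 0.2318 while the force keeps rising, so the rails are on the stop. Handing in while pressing.

```bash
python3 -c "
from bench import r
print(r.job_done())"
```

```text
the job is handed in; nothing more can be done
None
```

The cover is on the 180 × 130 mm fixture with the pin in its hole and the rails pressed onto the stop. I handed the job in at about 13.6 s, still gripping the handle and pressing down.

I gripped the handle, carried the cover over and lowered it until it touched the pin tip. I then slid it about 13 mm along the slot until the hole found the pin, lowered it onto the rails and pressed.

**Height:** the cover sank 15.7 mm from the pin tip, against 16 mm expected. It then stayed at z = 0.2318 m while the reading rose from 9.5 to about 16–17 N. That is about 19 N on the rails with the cover's weight, and they need 12 N.

**Position:** the scene camera put the plate top at 28.7 mm, against 30 mm expected, and level. Tool yaw differed from the fixture's measured angle by less than about 0.5°.

**Checks that disagreed:**
- The fixture angle came out between -0.3° and +0.5° from the different cameras, so I used about 0°.
- The plane fit from the top camera looked tilted. It has few pixels and coarse depth there, so I set it aside.
- A sideways load of about 9–10 N stayed on the tool at the end.
- I did not re-measure the other things on the bench. The arm never went near them except to carry the cover over the two cases, with its underside about 100 mm above the bench against their 30 mm height.

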